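# Load a border block into the sloping inking cradle

## Robot

A 6-joint arm with a two-finger parallel gripper is mounted at the origin on the work surface. World frame = base frame: x ahead of the robot, y to its left, z up, the work surface at z = 0. Lengths are in mm, angles in rad, forces in N, time in s.
With the tool pointing down it reaches from about 425 to 950 mm from the base axis. Payload 14.7 kg.
Tool frame: the origin (TCP) lies midway between the tips of the shut fingers; the grasp point (between the pads) lies 19 mm behind it (grasp_offset is the distance from the TCP to the grasp point, in mm); z points along the fingers, y is the line along which they close (so a half turn about z gives the same grasp; the last joint's range is limited). The gripper opens to 85 mm and grips with 20 to 120 N. Pads are 22 mm wide; open, the fingers measure 114 mm over their backs; the gripper's body (76 mm by 85 mm) begins 54 mm behind the grasp point. The pads swing forward as they close: fully open they stand 13 mm farther back than shut.
Start: joints at [-0.047, 0.48, 1.596, -0, 1.065, -0.047], TCP at [649.994, 0.021, 231.297] pointing down, gripper open.
Joint ranges: [-2.75, 2.75], [-0.82, 2.05], [0.23, 2.67], [-1.56, 4.7], [0.09, 2.69], [-2.92, 2.92]. Speed limits (rad/s): [1.89, 1.89, 2.39, 3.01, 3.01, 3.01].

## Interface

Orientations are given as a rotation vector (axis times angle).
In Python, from station import get_state, capture, camera_params, sign_off, grasp_offset gives the robot as it stands.
- The arm moves only by the tool servo_tool, never from a script. Its argument "increments" is text: rows parted by semicolons, each of 7 numbers parted by spaces: the shift along the tool's x, y, z in mm, then the turn, a rotation vector about the tool's x, y, z in rad, then the opening, from 0 (shut) to 1 (fully open). A call has 1 to 20 rows; each row is the pose to reach, as a shift and turn from the pose commanded when the call began, along the tool's axes at that moment; what a row does not reach only later rows make up. A row lasts 1/12 s, in which the tool goes at most 41.7 mm and 7.16 degrees, less where a joint would pass 70% of its speed; a pose out of reach is approached as far as the arm can. A call with a gripper value outside its range is refused whole. The fingers move at their own pace and stop on an object; the grip force is fixed at half the most. Time passes only in rows, so rows that repeat a pose let the fingers close. It gives the time, the measured TCP pose, the force, the opening and the grip force at its end, in the units of the state.
- get_state(): the state, without advancing time (a new reading comes with each control period).
- capture(name): name is "scene" or "side" or "wrist"; returns the picture (420x560x3 uint8, blue, green, red); there is no depth.
- camera_params(name): a dict with "K" (3x3 intrinsics, pixels), "xyz" and "rotation" of the camera in the world; the wrist camera has in their place "T_tool_cam" (4x4, takes a point from camera to tool coordinates, whose origin is the TCP and whose axes are the flange's). Camera axes: x right, y down, z forward; pixel columns grow to the right and rows downward; lengths in mm; the calibration is good to about 2 mm. A picture is of the moment at which its call begins: read the wrist's pose just before it. camera_params takes no time and is no camera call.
- sign_off(): hands the job in; it is judged then, once.
The state is a dict: "t": time; "q": joint angles; "joint_vel": joint speeds; "joint_efforts": joint torques, N m; "tool_pos": TCP position; "tool_rot": TCP orientation; "wrist_force": force on the tool from outside, world axes, zero at the start; "moment": the same for the moment, N m; "width": opening from 0.0 (shut) to 1.0 (fully open); "finger_force": force on a finger pad.
Only numpy, scipy, OpenCV 4.12 (cv2) and the standard library are available. Lean on these libraries where they do the work, as an engineer would, in place of code of your own. Each camera call takes 0.05 s, during which the arm holds its last target. There are 200 camera calls.

## Task

Load the brown border block with the cream hearts from the tray into the sloping channel of the inking cradle, hearts up and blue nose first under the blue roof against the spring, so that it lies flat on the floor of the channel with its tail behind the stop. Then slide the red keeper rail fully shut over its tail and let go. Do not force the block, and leave the other blocks, jars and tools where they are.

Things in the scene. Friction and masses are not known exactly. Their poses are not given: they have to be found in the camera images.
- strip: Border block to load: brown wooden strip, 142 mm long (x), 26 wide (y), four cream hearts on top. Origin: centre of its flat underside, z up out of the hearts. Along x, mm: blue nose tongue -71 to -49, 14 high; main body -49 to +41, 46 high; bare tail tongue +41 to +71, 14 high. 0.14 kg, loose in the tray, hearts up.
- strip_nose (a point): middle of the end face of the blue nose tongue, (-71, 0, 7) mm in the strip's frame
- strip_tail (a point): middle of the end face of the bare tail tongue, (71, 0, 7) mm in the strip's frame
- strip_face (a point): centre of the carved top face, (-4, 0, 46) mm in the strip's frame. Grip the main body across its 26 mm; fingertips at least 16 mm above the underside clear the channel's lips
- channel: Loading channel on a fixed grey stand, rising 23 degrees towards the robot. Origin on its floor; x along it, up the slope; y across; z square out of the floor. The strip is home when its frame coincides with this one (blue nose downhill). Side walls x -61 to +79 mm, 29 mm apart, 8 mm high, flared lips above them to z 15 mm, y +-23 mm.
- roof_edge (a point): middle of the lower edge of the blue roof of the spring head, (-61, 0, 23) mm in the channel's frame; the head runs from x -121 to -61 mm, top z 29 mm. The nose goes under it tilted, tail about 8 to 12 degrees higher than the channel's slope
- tail_stop (a point): top edge of the steel tail stop, on its face towards the block: (71, 0, 12) mm in the channel's frame; 8 mm thick. The tail clears it with the strip 4 to 10 mm downhill of home (at 12 mm its shoulder meets the roof), is then lowered; on release the spring pushes the strip against it. Friction there can hold the strip some mm off the floor: press it flat, 10 to 20 N
- follower (a joint): brass spring follower under the roof: travel in m, 0 at rest (its face at channel x -57 mm), grows as it is pushed downhill, 0.014 with the strip home, stops at 0.030. Pushes back with 4 N at rest plus 0.25 N per mm
- rail (a joint): red keeper rail sliding along the channel above the tail: 0 fully closed (plate over the tail tongue, channel x +47 to +97, z 17 to 22 mm), up to 0.072 m open, uphill. Takes about 2.5 N to slide, stays where left; cannot close if the tail is not down
- rail_grip (a point): point on the mid-plane of the black upright handle on the red rail, 50 mm above the channel floor; moves with the rail. Handle 16 mm along the channel, 30 mm across it (y), from z 22 (red plate) to 62 mm; channel x 60 mm when closed
- tray: shallow plywood tray, 220 x 190 mm, walls 6 mm thick and 16 mm high, floor 6 mm thick; fixed; origin centre of underside
- spare: dark shorter border block, 100 x 40 x 40 mm, red hearts on top, lying in the tray beside the wanted one; not to be moved; origin centre of underside
- handblock: round dark hand printing block, 96 mm across, with a wooden grip bar, 70 mm high; bystander; origin centre of underside
- jar_red: red pigment jar, 68 mm across, 85 mm high; bystander; origin centre of underside
- jar_blue: blue pigment jar, 68 mm across, 85 mm high; bystander; origin centre of underside
- bowl: steel bowl, 110 mm across, 50 mm high; bystander; origin centre of underside
- brush: hand brush, 180 mm long, lying on the table; bystander
- mallet: small hammer, 200 mm long, wooden handle, lying on the table; bystander
There are look-alikes about, which are no part of the job. There is more than one size of the strip; the one meant has the size given above.

How it is judged (in metres and radians):
On the way:
1. the block lies home in the channel with the rail still open (x of strip in the frame of channel between -0.004 and 0.004 m and y of strip in the frame of channel between -0.004 and 0.004 m and z of strip in the frame of channel between -0.003 and 0.003 m and angle between the x axis of strip and the x axis of channel, either way round below 0.05 rad and x of strip_nose in the frame of channel below -0.06 m and z of strip_face in the frame of channel above 0.04 m and value of joint rail above 0.03 m), for 0.2 s.
At the end, for the whole second after the job is handed in: The border block lies home in the channel: its frame within 4 mm of the channel's along and across and 3 mm in height, aligned within 0.05 rad, nose under the roof, hearts up, at rest; the rail closed to within 4 mm (x of strip in the frame of channel between -0.004 and 0.004 m and y of strip in the frame of channel between -0.004 and 0.004 m and z of strip in the frame of channel between -0.003 and 0.003 m and angle between the x axis of strip and the x axis of channel, either way round below 0.05 rad and x of strip_nose in the frame of channel below -0.06 m and z of strip_face in the frame of channel above 0.04 m and value of joint rail below 0.004 m and linear speed of strip below 0.01 m/s); the robot touches nothing.
It fails at once if the block is forced: pressed on the cradle with more than 100 N in all (contact force between strip and stand above 100 N).
It fails at once if another block, jar, bowl or tool is moved by more than 30 mm (distance of any of spare, handblock, jar_red, jar_blue, bowl, brush, mallet from where it was at the start of the episode above 0.03 m).
It also fails if it takes over 58 s, if anything falls off the work surface, if the arm or the gripper's body presses on something with over 40 N, if the wrist force passes 120 N, or if a joint passes its speed limit or range.

## Working session

There is one attempt and no reset: what is moved stays moved. The work goes in short steps, Python scripts to look and compute and a tool call to move; the robot and the scene stay as the last step left them, time stands still between calls to the robot, and variables do not carry over. Pictures are saved under pics/ and viewed, at most 10 in all, crops included, and the job is handed in when it is done.

Besides the shell and the picture viewer there is one more tool, called after ">>>" as name(argument=value, ...) on one line, values as JSON. servo_tool: Moves the arm, as the interface text tells. Its arguments: {"type":"object","properties":{"increments":{"type":"string"}},"required":["increments"]}

```bash
mkdir -p pics; ls; python3 - <<'E'
from station import *
import cv2,numpy as np
a=capture("scene");b=capture("side");c=capture("wrist")
for n,i in zip(("scene","side","wrist"),(a,b,c)):
    cv2.imwrite(f"pics/{n}0.png",i)
    p=camera_params(n);print(n,{k:np.round(v,3).tolist() for k,v in p.items()})
s=get_state();print(s["t"],s["tool_pos"],s["tool_rot"],grasp_offset)
E
```

```text
pics
scene {'K': [[387.517, 0.0, 274.888], [0.0, 387.517, 212.976], [0.0, 0.0, 1.0]], 'xyz': [943.129, -579.436, 986.344], 'rotation': [-2.35, -0.79, 0.301]}
side {'K': [[489.267, 0.0, 278.727], [0.0, 489.267, 204.887], [0.0, 0.0, 1.0]], 'xyz': [-419.764, -836.249, 848.037], 'rotation': [-1.973, 0.863, -0.495]}
wrist {'K': [[339.28, 0.0, 280.212], [0.0, 339.28, 211.005], [0.0, 0.0, 1.0]], 'T_tool_cam': [[0.001, -0.959, -0.282, 71.415], [1.0, 0.001, -0.001, 1.441], [0.002, -0.282, 0.959, -143.218], [0.0, 0.0, 0.0, 1.0]]}
0.15 [6.49675373e+02 1.79214689e-02 2.30809528e+02] [-2.22097488e+00 -2.22092716e+00  1.05014655e-03] 18.700000000000003
```

View pics/scene0.png

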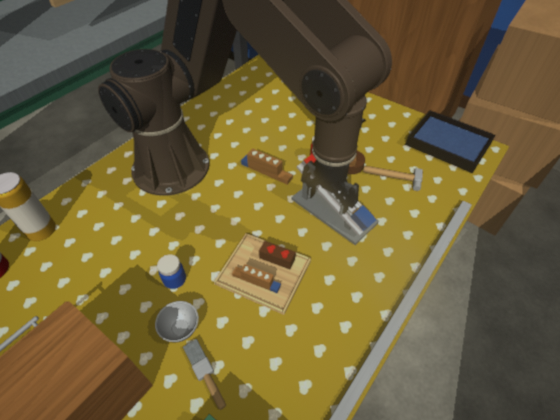

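View pics/side0.png

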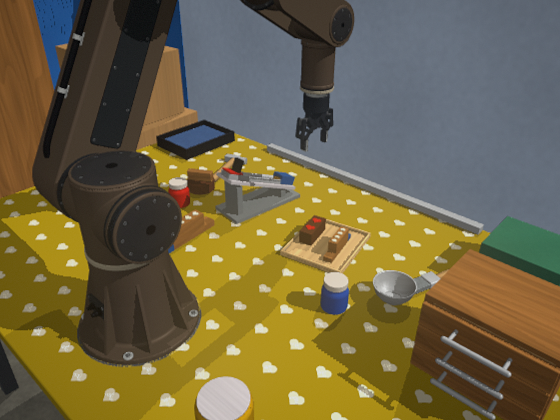

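The scene view shows the robot over the cradle (335,210). Candidates for the strip are the brown block with cream hearts in the tray (257,275, blue nose at 275,286), a larger look-alike on the table (267,164) and the dark spare with red hearts (277,253). By the description, I choose the one in the tray.

```bash
cat > h.py <<'E'
from station import *
import cv2,numpy as np
from scipy.spatial.transform import Rotation as R
def cam(n,s=None):
    p=camera_params(n)
    if n!="wrist": return p["K"],R.from_rotvec(p["rotation"]).as_matrix(),np.array(p["xyz"])
    s=s or get_state(); T=np.array(p["T_tool_cam"]); A=R.from_rotvec(s["tool_rot"]).as_matrix()
    return p["K"],A@T[:3,:3],A@T[:3,3]+s["tool_pos"]
def ray(c,uv):
    K,A,o=c; d=A@np.linalg.solve(np.array(K),[uv[0],uv[1],1.]); return o,d/np.linalg.norm(d)
def plane(c,uv,z): o,d=ray(c,uv); return o+d*(z-o[2])/d[2]
def tri(obs):
    M=np.zeros((3,3));b=np.zeros(3)
    for c,uv in obs:
        o,d=ray(c,uv);P=np.eye(3)-np.outer(d,d);M+=P;b+=P@o
    X=np.linalg.solve(M,b)
    return X,[round(float(np.linalg.norm((np.eye(3)-np.outer(ray(c,uv)[1],ray(c,uv)[1]))@(X-c[2]))),1) for c,uv in obs]
def proj(c,X):
    K,A,o=c; v=np.array(K)@(A.T@(np.array(X)-o)); return v[:2]/v[2]
E
python3 - <<'E'
from h import *
np.set_printoptions(precision=1,suppress=True)
c=cam("scene");s=cam("side")
for n,uv in dict(strip=(257,275),look=(267,164),nose=(275,286),tail=(237,270)).items(): print(n,plane(c,uv,40))
for n,uv in dict(strip=(339,240)).items(): print(n,plane(s,uv,50))
print(plane(c,(365,215),100),plane(c,(300,200),20))
a=cv2.imread("pics/scene0.png")[225:315,200:320]
b=cv2.imread("pics/wrist0.png")
cv2.imwrite("pics/c1.png",np.hstack([cv2.resize(a,(280,210),interpolation=cv2.INTER_CUBIC), cv2.resize(b,(516,387))[:210] ]) )
cv2.imwrite("pics/cw.png",np.vstack([b,cv2.resize(a,(560,180))[:, :]*1]))
E
```

```text
strip [ 556.8 -179.6   40. ]
look [302.7 188.7  40. ]
nose [ 617.9 -176.7   40. ]
tail [ 501.5 -201.1   40. ]
strip [ 533.1 -198.1   50. ]
[707.6 141.7 100. ] [483.3 134.9  20. ]
```

View pics/cw.png

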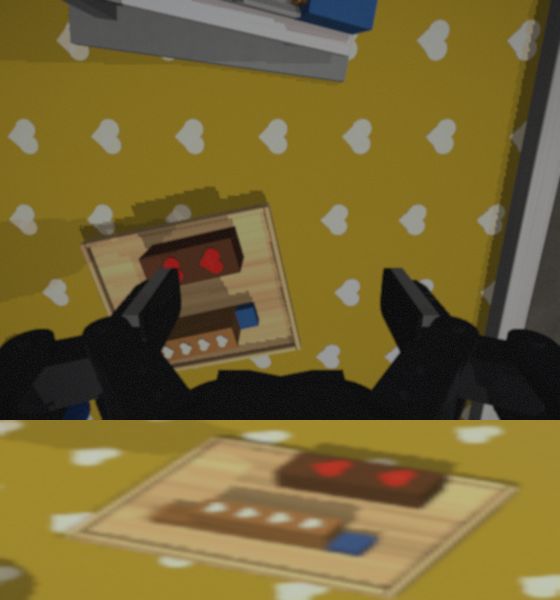

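The wrist view shows the cradle at top (blue roof at 340,10). Below it is the tray with the spare (190,255) above the cream-heart strip (205,335), whose blue nose at (246,316) points to +x. The strip is confirmed. Next I look at the cradle.

>>> servo_tool(increments="40 -20 -50 0 0 0 1;75 -37 -95 0 0 0 1;100 -50 -130 0 0 0 1;100 -50 -130 0 0 0 1;100 -50 -130 0 0 0 1;100 -50 -130 0 0 0 1;100 -50 -130 0 0 0 1")

```text
t: 0.73
tool_pos: [599.8, 100.1, 361.0]
tool_rot: [2.22, 2.222, -0.0]
wrist_force: [-0.3, -0.7, -0.5]
width: 1.005
finger_force: 0.0
```

```bash
cat > snap.py <<'E'
import sys,pickle
from h import *
n=sys.argv[1]; s=get_state(); i=capture("wrist"); cv2.imwrite(f"pics/{n}.png",i)
pickle.dump(cam("wrist",s),open(f"{n}.pkl","wb")); print(s["t"],np.round(s["tool_pos"],1),np.round(s["tool_rot"],3),np.round(s["joint_vel"],2).max())
E
python3 snap.py A1
```

```text
0.7333 [599.8 100.1 361. ] [ 2.22   2.222 -0.   ] 0.03
```

>>> servo_tool(increments="-40 0 0 0 0 0 1;-80 0 0 0 0 0 1;-80 0 0 0 0 0 1;-80 0 0 0 0 0 1;-80 0 0 0 0 0 1")

```text
t: 1.2
tool_pos: [599.7, 19.1, 359.9]
tool_rot: [-2.222, -2.218, 0.002]
wrist_force: [-0.4, 0.2, -0.2]
width: 1.001
finger_force: 0.0
```

```bash
python3 snap.py A2; python3 -c "
import cv2,numpy as np
a=cv2.imread('pics/A1.png');b=cv2.imread('pics/A2.png')
cv2.imwrite('pics/AA.png',np.vstack([a[:300],b[:300]]))
from station import capture
cv2.imwrite('pics/scene1.png',capture('scene'));cv2.imwrite('pics/side1.png',capture('side'))"
```

```text
1.2 [599.7  19.1 359.9] [-2.222e+00 -2.218e+00  2.000e-03] 0.03
```

View pics/AA.png

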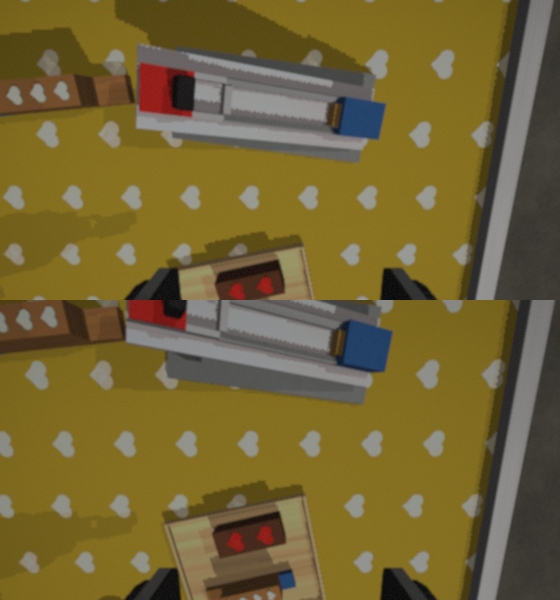

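Both views show the cradle: the blue roof at (360,118) and (367,46), the rail red and open at the left with its black handle at (183,92), and the big look-alike further left. I'll triangulate the corners.

```bash
cat > m.py <<'E'
from h import *
import pickle
np.set_printoptions(precision=1,suppress=True)
def blob(n,lo,hi,near,r=70):
    i=cv2.imread(f"pics/{n}.png");m=cv2.inRange(cv2.cvtColor(i,cv2.COLOR_BGR2HSV),lo,hi)
    k=np.zeros_like(m);cv2.circle(k,near,r,255,-1);m&=k
    m=cv2.morphologyEx(m,cv2.MORPH_OPEN,np.ones((3,3)))
    c=max(cv2.findContours(m,cv2.RETR_EXTERNAL,cv2.CHAIN_APPROX_NONE)[0],key=cv2.contourArea)
    h=cv2.convexHull(c);e=.02
    while True:
        q=cv2.approxPolyDP(h,e*cv2.arcLength(h,True),True)[:,0]
        if len(q)<=4: break
        e+=.005
    return q,cv2.contourArea(c),cv2.boundingRect(c),c
BLUE=((100,90,40),(130,255,255));RED=((170,120,60),(180,255,255));RED2=((0,150,80),(8,255,255))
E
python3 - <<'E'
from m import *
for n,nr in (("A1",(360,118)),("A2",(367,46))):
    q,a,b,_=blob(n,*BLUE,nr);print(n,q.tolist(),a,b)
    i=cv2.imread(f"pics/{n}.png");print(cv2.cvtColor(i,cv2.COLOR_BGR2HSV)[nr[1],nr[0]])
q,a,b,_=blob("A1",*RED2,(160,90));print(q.tolist(),a,b)
for n in("scene1","side1"):
    i=cv2.imread(f"pics/{n}.png")
c=cv2.resize(cv2.imread("pics/scene1.png")[150:250,270:410],(560,400),interpolation=cv2.INTER_CUBIC)
d=cv2.resize(cv2.imread("pics/A1.png")[30:170,120:400],(560,280),interpolation=cv2.INTER_CUBIC)
cv2.imwrite("pics/z1.png",np.vstack([c[60:360],d]))
E
```

```text
A1 [[338, 100], [384, 104], [377, 137], [334, 132]] 1467.0 (334, 97, 51, 41)
[107 172 108]
A2 [[345, 22], [390, 31], [383, 70], [338, 64]] 1938.0 (337, 20, 54, 51)
[107 168 102]
[[140, 64], [180, 70], [191, 115], [140, 110]] 1490.0 (139, 64, 53, 52)
```

View pics/z1.png

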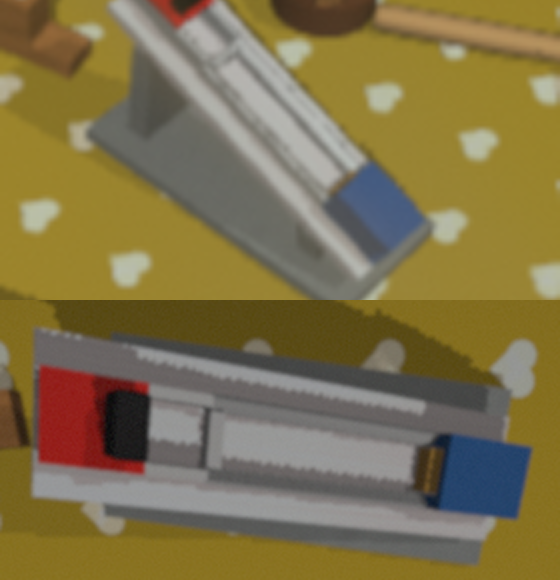

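```bash
python3 - <<'E'
from m import *
c1,c2=[pickle.load(open(f"{n}.pkl","rb")) for n in("A1","A2")];sc=cam("scene")
A1=dict(fu=(340,97.5),nu=(337,134),fd=(385.5,103.5),nd=(380,139))
A2=dict(fu=(345,21),nu=(338,64),fd=(391,31),nd=(384,70))
S=dict(fu=(362.5,206.3),nu=(351.3,216.8),fd=(377.5,221.3),nd=(363.8,230.5))
P={}
for k in A1: P[k],e=tri([(c1,A1[k]),(c2,A2[k]),(sc,S[k])]);print(k,P[k],e)
st,e=tri([(c1,(229.5,99.5)),(sc,(327.3,180))]);print("stop",st,e)
u=(P["fu"]+P["nu"])/2;d=(P["fd"]+P["nd"])/2;print(u,d,np.linalg.norm(u-d))
th=np.radians(23)
for nm,a,b in(("roof",d,u),("roof-stop",u,st)):
    v=b-a;print(nm,"yaw",np.degrees(np.arctan2(v[1],v[0])),"pitch",np.degrees(np.arctan2(v[2],np.hypot(*v[:2]))))
v=st-u;y=np.arctan2(v[1],v[0])
X=np.array([np.cos(y)*np.cos(th),np.sin(y)*np.cos(th),np.sin(th)]);Z=np.array([-np.cos(y)*np.sin(th),-np.sin(y)*np.sin(th),np.cos(th)])
for p,l in((u,(-61,29)),(d,(-121,29)),(st,(71,12))): print("origin est",p-X*l[0]-Z*l[1])
E
```

```text
fu [674.6 188.8  71.6] [2.3, 0.8, 3.0]
nu [669.9 143.4  62.1] [2.9, 1.5, 2.9]
fd [735.1 182.5  49.3] [1.6, 1.7, 2.1]
nd [726.7 135.4  48.6] [5.1, 4.5, 8.8]
stop [546.7 184.2 113.6] [1.7, 1.7]
[672.2 166.1  66.9] [730.9 158.9  49. ] 61.78547527693734
roof yaw 173.02244593231055 pitch 16.858634604712428
roof-stop yaw 171.82809993160754 pitch 20.219762972104142
origin est [605.4 175.7  64. ]
origin est [609.5 176.4  69.5]
origin est [606.7 175.5  74.8]
```

>>> servo_tool(increments="-40 -8 10 0 0 0 1;-80 -16 20 0 0 0 1;-120 -24 30 0 0 0 1;-160 -32 40 0 0 0 1;-200 -40 60 0 0 0 1;-200 -40 60 0 0 0 1;-200 -40 60 0 0 0 1;-200 -40 60 0 0 0 1")

```text
t: 2.02
tool_pos: [560.2, -179.4, 301.3]
tool_rot: [-2.221, -2.221, -0.0]
wrist_force: [-0.4, 0.4, -0.9]
width: 1.0
finger_force: 0.0
```

```bash
python3 snap.py B1
```

```text
2.0167 [ 560.2 -179.4  301.3] [-2.221 -2.221 -0.   ] 0.03
```

>>> servo_tool(increments="-35 0 15 0 0 0 1;-70 0 30 0 0 0 1;-70 0 30 0 0 0 1;-70 0 30 0 0 0 1;-70 0 30 0 0 0 1")

```text
t: 2.48
tool_pos: [560.7, -248.6, 271.8]
tool_rot: [2.22, 2.222, 0.001]
wrist_force: [-0.2, 0.5, -0.5]
width: 1.002
finger_force: 0.0
```

```bash
python3 snap.py B2; python3 -c "
import cv2,numpy as np
a=cv2.imread('pics/B1.png');b=cv2.imread('pics/B2.png')
cv2.imwrite('pics/BB.png',np.vstack([a[:300],b[:300]]))"
```

```text
2.4833 [ 560.7 -248.6  271.8] [2.220e+00 2.222e+00 1.000e-03] 0.01
```

View pics/BB.png

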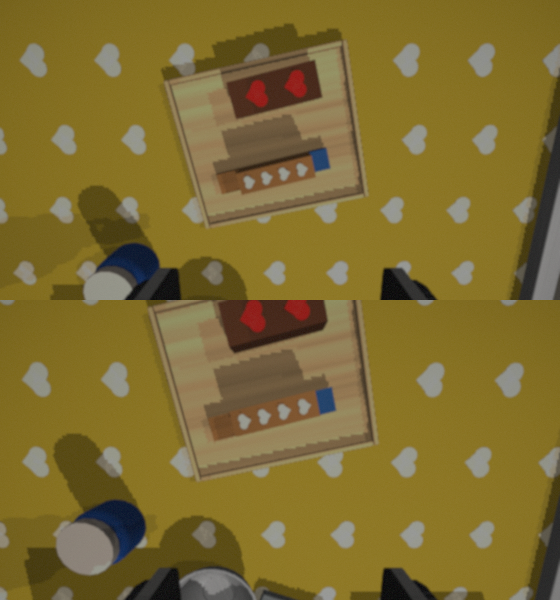

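B1 shows the strip's hearts at (249,183) to (302,170) and the blue nose at (320,160). B2 shows the hearts at (244,122) to (304,107). The spare is 40 px above, and the blue jar and bowl are below. Next I compute the strip pose.

```bash
python3 - <<'E'
from m import *
C={n:pickle.load(open(f"{n}.pkl","rb")) for n in("B1","B2")}
G=dict(B1=[(249,183),(266,179),(284,174),(302,170)],B2=[(244,122),(264,117),(284,112),(304,107)])
H={}
for n in G:
    i=cv2.imread(f"pics/{n}.png");m=cv2.inRange(cv2.cvtColor(i,cv2.COLOR_BGR2HSV),(0,0,120),(180,80,255));H[n]=[]
    for g in G[n]:
        k=np.zeros_like(m);cv2.circle(k,g,9,255,-1);M=cv2.moments(m&k,True);H[n].append((M['m10']/M['m00'],M['m01']/M['m00']))
    q,a,b,_=blob(n,*BLUE,(320,160) if n=="B1" else (326,101),22);print(n,q.tolist(),a)
    # tail/brown
    print([plane(C[n],h,52)[:2] for h in H[n]])
P=np.array([tri([(C[n],H[n][j]) for n in C])[0] for j in range(4)]);print(P)
v=P[3]-P[0];print("yaw of nose dir",np.degrees(np.arctan2(v[1],v[0])))
print("nose top z20:",[plane(C["B1"],p,20)[:2] for p in blob("B1",*BLUE,(320,160),22)[0]])
print("tail end z20:",[plane(C["B1"],p,20)[:2] for p in ((216,173),(221,193))], [plane(C["B2"],p,20)[:2] for p in ((209,117),(215,140))])
E
```

```text
B1 [[325, 149], [328, 167], [315, 169], [311, 151]] 254.5
[array([ 523.6, -187.5]), array([ 544. , -182.6]), array([ 564.5, -177.3]), array([ 585. , -172.5])]
B2 [[330, 89], [334, 109], [321, 112], [317, 91]] 301.5
[array([ 523.7, -187. ]), array([ 544.2, -182.2]), array([ 564.7, -177.2]), array([ 585.2, -172.3])]
[[ 523.9 -187.    54.5]
 [ 544.2 -182.2   54. ]
 [ 564.6 -177.2   52.7]
 [ 585.  -172.3   53.6]]
yaw of nose dir 13.540819919910751
nose top z20: [array([ 616.3, -152.7]), array([ 621. , -175.1]), array([ 604.7, -177.6]), array([ 599.1, -155.2])]
tail end z20: [array([ 479.8, -182.7]), array([ 484.9, -208.7])] [array([ 481.6, -183.6]), array([ 487. , -208.9])]
```

>>> servo_tool(increments="69 -6 120 0 0 1.335 0.6;69 -6 120 0 0 1.335 0.6;69 -6 120 0 0 1.335 0.6;69 -6 120 0 0 1.335 0.6;69 -6 120 0 0 1.335 0.6;69 -6 120 0 0 1.335 0.6;69 -6 120 0 0 1.335 0.6;69 -6 120 0 0 1.335 0.6;69 -6 120 0 0 1.335 0.6;69 -6 120 0 0 1.335 0.6;69 -6 120 0 0 1.335 0.6;69 -6 150 0 0 1.335 0.6;69 -6 170 0 0 1.335 0.6;69 -6 170 0 0 1.335 0.6;69 -6 170 0 0 1.335 0.6")

```text
t: 3.78
tool_pos: [554.0, -179.7, 101.5]
tool_rot: [-3.119, -0.372, 0.001]
wrist_force: [0.1, -0.0, 1.1]
width: 0.599
finger_force: 0.0
```

```bash
python3 - <<'E'
from h import *
s=get_state();A=R.from_rotvec(s["tool_rot"]).as_matrix()
print(np.round(s["tool_pos"],1),np.round(A,3).tolist(),np.round(s["q"],2),s["width"])
print("to go tool",np.round(A.T@(np.array([554.4,-179.7,24])-s["tool_pos"]),1))
E
```

```text
[ 554.  -179.7  101.5] [[0.972, 0.235, -0.001], [0.235, -0.972, 0.0], [-0.001, -0.001, -1.0]] [-0.37  0.55  1.87  0.    0.73  0.97] 0.599397860081567
to go tool [ 0.5  0.1 77.5]
```

Descend, close and let it settle.

>>> servo_tool(increments="0 0 30 0 0 0 0.6;0 0 55 0 0 0 0.6;0 0 70 0 0 0 0.6;0 0 78 0 0 0 0.6;0 0 78 0 0 0 0.6;0 0 78 0 0 0 0.6;0 0 78 0 0 0 0.2;0 0 78 0 0 0 0.2;0 0 78 0 0 0 0.2;0 0 78 0 0 0 0.1;0 0 78 0 0 0 0.1;0 0 78 0 0 0 0.1;0 0 78 0 0 0 0.1")

```text
t: 4.87
tool_pos: [554.9, -181.2, 24.8]
tool_rot: [3.119, 0.369, 0.003]
wrist_force: [-0.8, 2.4, 11.3]
width: 0.286
finger_force: 59.6
```

>>> servo_tool(increments="0 0 -30 0 0 0 0.1;0 0 -70 0 0 0 0.1;10 -20 -110 0 0 0 0.1;30 -60 -150 0 0 0.1 0.1;50 -100 -180 0 0 0.2 0.1;65 -140 -200 0 0 0.3 0.1;80 -180 -215 0 0 0.375 0.1;100 -224 -225 0 0 0.375 0.1;100 -224 -225 0 0 0.375 0.1;100 -224 -225 0 0 0.375 0.1;100 -224 -225 0 0 0.375 0.1;100 -224 -225 0 0 0.375 0.1")

```text
t: 5.87
tool_pos: [598.7, 60.5, 248.8]
tool_rot: [3.134, -0.216, 0.001]
wrist_force: [-0.4, 0.0, -2.0]
width: 0.293
finger_force: 59.8
```

```bash
python3 snap.py D1;python3 - <<'E'
from h import *
s=get_state();print(s["width"],np.round(s["wrist_force"],1))
w=cv2.imread("pics/D1.png")
a=capture("side");cv2.imwrite("pics/sideD.png",a);b=capture("scene");cv2.imwrite("pics/sceneD.png",b)
A=cv2.resize(a[140:230,205:315],(400,327),interpolation=cv2.INTER_CUBIC)[:180]
cv2.imwrite("pics/D.png",np.vstack([cv2.resize(w,(800,600))[:, :][:420], np.hstack([cv2.resize(a[150:222,210:306],(400,180*1),interpolation=cv2.INTER_CUBIC),cv2.resize(b[175:247,290:386],(400,180),interpolation=cv2.INTER_CUBIC)])]))
E
```

```text
5.8667 [598.7  60.5 248.8] [ 3.134e+00 -2.160e-01  1.000e-03] 0.02
0.2943925348206144 [ 0.1  0.8 -2. ]
```

View pics/D.png

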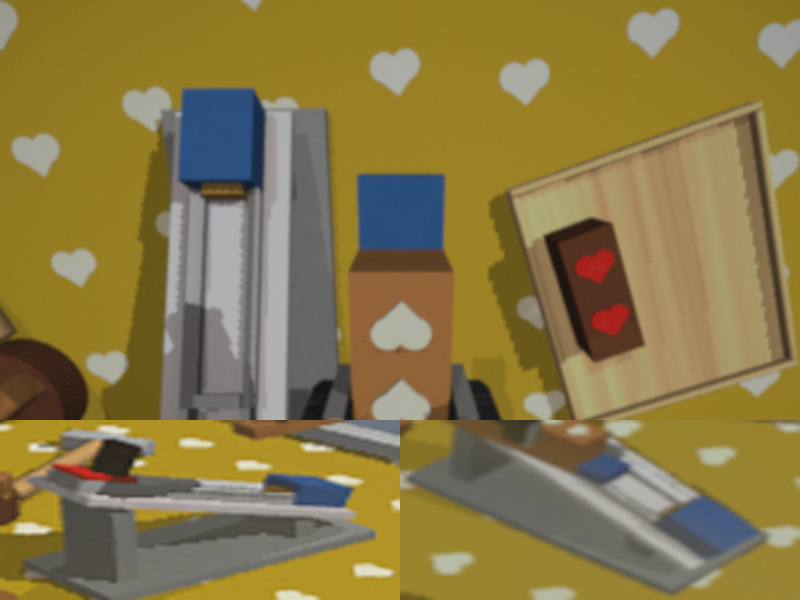

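D1 (shown at 1.43×) has the roof top at (216,135), the brass follower at (222,190), the stop at (218,400), and the strip held straight and hearts up at (400,300). One more shifted view will give depth.

>>> servo_tool(increments="0 40 0 0 0 0 0.1;0 80 0 0 0 0 0.1;0 80 0 0 0 0 0.1;0 80 0 0 0 0 0.1;0 80 0 0 0 0 0.1")

```text
t: 6.43
tool_pos: [587.5, -20.2, 248.1]
tool_rot: [-3.134, 0.222, 0.001]
wrist_force: [-0.1, -0.4, -1.5]
width: 0.293
finger_force: 60.2
```

```bash
python3 snap.py D2;python3 - <<'E'
import cv2,numpy as np
d=cv2.imread("pics/D1.png")[50:300,105:205];e=cv2.imread("pics/D2.png")[50:300,10:140]
r=lambda i:cv2.resize(i,None,fx=2.4,fy=2.4,interpolation=cv2.INTER_CUBIC)
i=np.hstack([r(d),r(e)]);print(i.shape);cv2.imwrite("pics/DD.png",i)
E
```

```text
6.4333 [587.5 -20.2 248.1] [-3.134e+00  2.220e-01  1.000e-03] 0.03
(600, 552, 3)
```

View pics/DD.png

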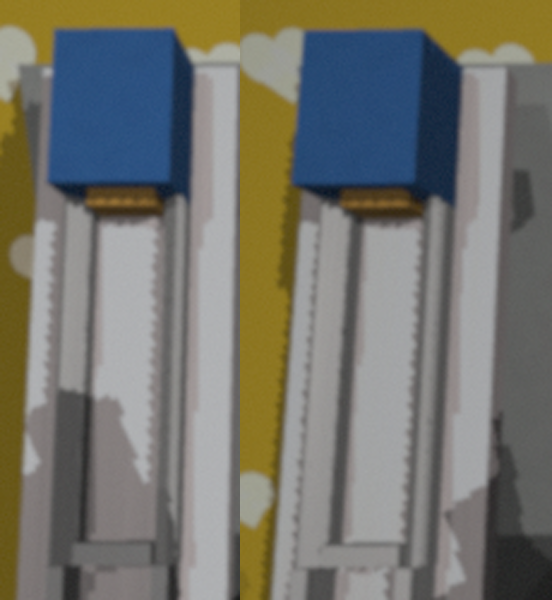

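D1/D2 crop: the roof top quad is clear (56,30)–(169,186) and (305,31)–(415,187), and the stop's top edge is at row 542 in both. I'll triangulate.

```bash
python3 - <<'E'
from m import *
c1,c2=[pickle.load(open(f"{n}.pkl","rb")) for n in("D1","D2")]
a=dict(dl=(56,30),dr=(174,30),ul=(50,184),ur=(169,186),sl=(72,542),sr=(154,542))
b=dict(dl=(65,31),dr=(184,31),ul=(53,185),ur=(175,187),sl=(82,543),sr=(162,543))
P={}
for k in a:
    f=lambda p,o:(p[0]/2.4+o-.3,p[1]/2.4+50-.3)
    P[k],e=tri([(c1,f(a[k],105)),(c2,f(b[k],10))]);print(k,P[k],e)
u=(P["ul"]+P["ur"])/2;d=(P["dl"]+P["dr"])/2;st=(P["sl"]+P["sr"])/2;print(u,d,st)
v=st-d;y=np.arctan2(v[1],v[0]);th=np.radians(23);w=P["ul"]-P["ur"];w2=P["sl"]-P["sr"]
print("yaw",np.degrees(y),[np.degrees(np.arctan2(q[1],q[0]))+90 for q in(w,w2)],"pitch",np.degrees(np.arctan2(v[2],np.hypot(*v[:2]))),"expect",23-np.degrees(np.arctan2(17,192)))
X=np.array([np.cos(y)*np.cos(th),np.sin(y)*np.cos(th),np.sin(th)]);Z=np.array([-np.cos(y)*np.sin(th),-np.sin(y)*np.sin(th),np.cos(th)])
for p,l in((u,(-61,29)),(d,(-121,29)),(st,(71,12))): print("origin est",p-X*l[0]-Z*l[1])
E
```

```text
dl [731.7 180.5  60.1] [0.1, 0.1]
dr [725.7 136.8  59. ] [0.0, 0.0]
ul [676.9 186.2  85.7] [0.2, 0.2]
ur [670.1 144.5  82.2] [0.1, 0.1]
sl [548.9 198.7 116.4] [0.2, 0.2]
sr [545.8 167.4 118.9] [0.2, 0.2]
[673.5 165.3  84. ] [728.7 158.7  59.6] [547.4 183.1 117.7]
yaw 172.34363424607065 [np.float64(170.8517460264888), np.float64(174.36660984431978)] pitch 17.618166797103157 expect 17.940131153735884
origin est [606.6 174.3  81.1]
origin est [607.1 175.   80.2]
origin est [607.5 175.   78.9]
```

```bash
cat > ch.py <<'E'
from h import *
np.set_printoptions(precision=1,suppress=True)
O=np.array([607.1,174.8,80.]);y=np.radians(172.3);th=np.radians(23)
X=np.array([np.cos(y)*np.cos(th),np.sin(y)*np.cos(th),np.sin(th)]);Y=np.array([-np.sin(y),np.cos(y),0]);Z=np.cross(X,Y)
C=np.c_[X,Y,Z]
G=np.array([-4.,0.,18.8])   # TCP in strip frame
def strip_R(al): 
    a=np.radians(al);c,s=np.cos(a),np.sin(a); return C@np.array([[c,0,-s],[0,1,0],[s,0,c]])
def target(px,pz,al,py=0,g=None):
    Rs=strip_R(al); pos=O+C@np.array([px,py,pz])+Rs@(G if g is None else g)
    return pos,Rs@np.diag([-1.,1,-1])
def inc(px,pz,al,py=0,s=None,g=None):
    s=s or get_state();A=R.from_rotvec(s["tool_rot"]).as_matrix();p,T=target(px,pz,al,py,g)
    return np.round(A.T@(p-s["tool_pos"]),1),np.round(R.from_matrix(A.T@T).as_rotvec(),4)
def where(s=None,g=None):
    s=s or get_state();A=R.from_rotvec(s["tool_rot"]).as_matrix();Rs=A@np.diag([-1.,1,-1])
    l=C.T@(np.array(s["tool_pos"])-Rs@(G if g is None else g)-O);r=C.T@Rs
    print("t",round(s["t"],2),"strip in channel",l,"tilt",np.degrees(np.arctan2(r[2,0],r[0,0])).round(2),"yaw",np.degrees(np.arctan2(r[1,0],r[0,0])).round(2),"F(chan)",C.T@np.array(s["wrist_force"]),"w",round(s["width"],3),"q",np.round(s["q"],2))
E
python3 - <<'E'
from ch import *
import pickle
K=np.array(camera_params("wrist")["K"]);T=np.array(camera_params("wrist")["T_tool_cam"])
c=(K,T[:3,:3],T[:3,3])
f=1/1.42857
for n,uv,z in(("nose end",(358,175),18.8-14),("nose end",(443.5,175),18.8-14),("shoulder",(349,271),18.8-46),("shoulder",(453,271),18.8-46)):
    print(n,plane(c,np.array(uv)*f,z))
where()
for w in((22,75,10),(22,15.5,10),(-7,14.5,10),(-7,.5,0)): print(w,target(*w)[0],*inc(*w))
E
```

```text
nose end [ 68.3 -12.4   4.8]
nose end [68.3 12.9  4.8]
shoulder [ 46.5 -12.5 -27.2]
shoulder [ 46.5  13.  -27.2]
t 6.48 strip in channel [ 55.8 195.  138.5] tilt -22.98 yaw -0.37 F(chan) [-0.5 -0.8 -2.2] w 0.293 q [-0.1  0.4  1.7  0.   1.   1.6]
(22, 75, 10) [629.5 171.8 171.2] [  14.7 -195.1   76.9] [-0.  -0.6 -0. ]
(22, 15.5, 10) [606.5 174.9 116.5] [  -8.5 -195.   131.7] [-0.  -0.6 -0. ]
(-7, 14.5, 10) [632.6 171.4 104.2] [  17.8 -195.2  144. ] [-0.  -0.6 -0. ]
(-7, 0.5, 0) [624.6 172.4  93.5] [   9.8 -195.1  154.7] [-0.  -0.4 -0. ]
```

```bash
sed -i 's/G=np.array.*/G=np.array([-2.6,-.2,18.8])/; s/precision=1/precision=3/' ch.py; python3 - <<'E'
from ch import *
print(*inc(22,75,10))
E
```

```text
[  13.6 -195.3   76.2] [-0.002 -0.576 -0.006]
```

>>> servo_tool(increments="0 -30 0 0 -0.1 0 0.1;3 -70 5 0 -0.2 0 0.1;6 -110 15 0 -0.3 0 0.1;9 -150 30 0 -0.4 -0.006 0.1;12 -180 50 -0.002 -0.5 -0.006 0.1;13.6 -195.3 76.2 -0.002 -0.576 -0.006 0.1;13.6 -195.3 76.2 -0.002 -0.576 -0.006 0.1;13.6 -195.3 76.2 -0.002 -0.576 -0.006 0.1;13.6 -195.3 76.2 -0.002 -0.576 -0.006 0.1;13.6 -195.3 76.2 -0.002 -0.576 -0.006 0.1")

```text
t: 7.32
tool_pos: [629.0, 172.2, 174.8]
tool_rot: [-2.972, 0.198, 0.873]
wrist_force: [-0.1, 0.2, -1.8]
width: 0.292
finger_force: 60.0
```

```bash
python3 snap.py E1; python3 - <<'E'
from ch import *
where();print(*inc(22,35,10),*inc(22,16,10))
a=capture("side");cv2.imwrite("pics/sideE.png",a)
w=cv2.imread("pics/E1.png")
cv2.imwrite("pics/E.png",np.hstack([w[:300,100:460],cv2.resize(a[90:240,190:340],(300,300),interpolation=cv2.INTER_CUBIC)]))
E
```

```text
7.3167 [629.  172.2 174.8] [-2.972  0.198  0.873] -0.0
t 7.37 strip in channel [22.553 -0.064 78.342] tilt 9.7 yaw 0.08 F(chan) [-1.331  0.486 -1.27 ] w 0.291 q [0.14 0.86 1.15 0.15 1.68 1.82]
[ 7.9  0.1 42.6] [-0.    -0.005  0.001] [11.2  0.1 61.4] [-0.    -0.005  0.001]
```

View pics/E.png

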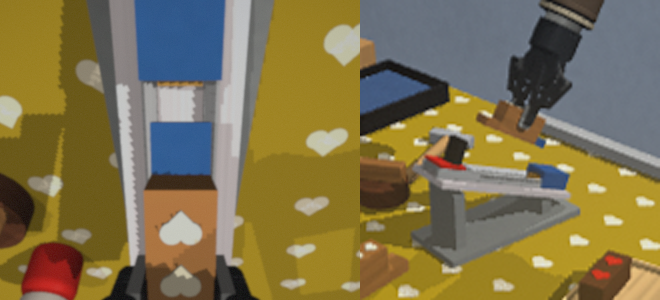

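The crop shows the strip centred over the channel, with its nose at (180,148) in line with the roof (180,40). I descend to the entry pose.

>>> servo_tool(increments="4 0 20 0 -0.005 0 0.1;8 0 42 0 -0.005 0 0.1;10 0 53 0 -0.005 0 0.1;11.2 0 61.4 0 -0.005 0 0.1;11.2 0 61.4 0 -0.005 0 0.1;11.2 0 61.4 0 -0.005 0 0.1;11.2 0 61.4 0 -0.005 0 0.1")

```text
t: 8.0
tool_pos: [605.4, 175.7, 115.7]
tool_rot: [-2.968, 0.198, 0.884]
wrist_force: [0.6, -0.1, -2.1]
width: 0.289
finger_force: 60.1
```

```bash
python3 - <<'E'
from ch import *
where()
for w in((10,15.5,10),(0,15,10),(-7,14.5,10)): print(w,*inc(*w))
E
```

```text
t 8.0 strip in channel [21.498 -0.412 14.119] tilt 10.18 yaw 0.07 F(chan) [-1.399  0.038 -1.737] w 0.289 q [0.15 0.89 1.25 0.15 1.56 1.8 ]
(10, 15.5, 10) [11.   0.4 -3.4] [0.    0.003 0.001]
(0, 15, 10) [20.9  0.5 -4.7] [0.    0.003 0.001]
(-7, 14.5, 10) [27.9  0.5 -5.4] [0.    0.003 0.001]
```

>>> servo_tool(increments="4 0.4 -3 0 0.003 0 0.1;8 0.4 -4 0 0.003 0 0.1;12 0.4 -4.5 0 0.003 0 0.1;16 0.4 -5 0 0.003 0 0.1;20 0.4 -5.5 0 0.003 0 0.1;24 0.4 -6 0 0.003 0 0.1;28 0.4 -6.2 0 0.003 0 0.1;28 0.4 -6.2 0 0.003 0 0.1;28 0.4 -6.2 0 0.003 0 0.1;28 0.4 -6.2 0 0.003 0 0.1")

```text
t: 8.83
tool_pos: [630.4, 171.8, 104.4]
tool_rot: [-2.968, 0.198, 0.887]
wrist_force: [-5.9, 0.7, 4.4]
width: 0.294
finger_force: 60.1
```

```bash
python3 snap.py F1; python3 - <<'E'
from ch import *
where()
for a in(8,6,4,2,0): print(a,*inc(-7,71*np.sin(np.radians(a))+1.5*a/10+.3,a))
E
```

```text
8.8333 [630.4 171.8 104.4] [-2.968  0.198  0.887] 0.0
t 8.88 strip in channel [-6.16   0.091 13.572] tilt 10.26 yaw 0.06 F(chan) [9.372 0.404 1.049] w 0.297 q [0.14 0.93 1.18 0.15 1.59 1.8 ]
8 [ 0.5 -0.1  1.9] [0.001 0.04  0.001]
6 [ 0.3 -0.1  4.6] [0.001 0.074 0.001]
4 [ 0.1 -0.1  7.3] [0.001 0.109 0.001]
2 [-0.  -0.1 10. ] [0.001 0.144 0.001]
0 [-0.2 -0.1 12.7] [0.001 0.179 0.001]
```

Follower force (about 10 N) fits expectations, so the nose is under the roof. Now I lower the tail.

>>> servo_tool(increments="0.5 0 1 0 0.02 0 0.1;0.5 0 1.9 0 0.04 0 0.1;0.4 0 3.2 0 0.057 0 0.1;0.3 0 4.6 0 0.074 0 0.1;0.2 0 6 0 0.092 0 0.1;0.1 0 7.3 0 0.109 0 0.1;0 0 8.6 0 0.127 0 0.1;0 0 10 0 0.144 0 0.1;0 0 10 0 0.144 0 0.1;0 0 10 0 0.144 0 0.1")

```text
t: 9.72
tool_pos: [624.8, 172.5, 96.3]
tool_rot: [-3.033, 0.202, 0.672]
wrist_force: [-6.9, 0.1, 5.3]
width: 0.295
finger_force: 60.5
```

```bash
python3 - <<'E'
from ch import *
where()
print(*inc(-6.5,.3,0))
E
```

```text
t 9.72 strip in channel [-6.824  0.106  3.239] tilt 1.98 yaw 0.08 F(chan) [8.373 0.803 2.254] w 0.295 q [0.15 0.85 1.33 0.12 1.39 1.81]
[-0.9 -0.1  2.9] [0.001 0.035 0.001]
```

>>> servo_tool(increments="-0.2 0 0.8 0 0.01 0 0.1;-0.4 0 1.6 0 0.02 0 0.1;-0.6 0 2.3 0 0.03 0 0.1;-0.8 0 2.9 0 0.035 0 0.1;-0.8 0 2.9 0 0.035 0 0.1;-0.8 0 2.9 0 0.035 0 0.1")

```text
t: 10.22
tool_pos: [623.1, 172.7, 93.9]
tool_rot: [-3.047, 0.203, 0.619]
wrist_force: [-5.8, 1.6, 5.6]
width: 0.294
finger_force: 60.7
```

```bash
python3 - <<'E'
from ch import *
where()
print(*inc(0,.3,0))
E
```

```text
t 10.22 strip in channel [-6.829  0.121  0.306] tilt -0.03 yaw 0.07 F(chan) [ 7.64  -0.764  2.837] w 0.294 q [0.16 0.83 1.37 0.12 1.34 1.81]
[-6.8 -0.1  0. ] [ 0.001 -0.001  0.001]
```

>>> servo_tool(increments="0 0 0.5 0 0 0 0.1;0 0 1 0 0 0 0.1;0 0 1 0 0 0 0.1;0 0 1 0 0 0 0.1")

```text
t: 10.55
tool_pos: [623.1, 172.8, 93.6]
tool_rot: [-3.047, 0.203, 0.618]
wrist_force: [-6.0, -0.0, 13.0]
width: 0.295
finger_force: 61.6
```

```bash
python3 - <<'E'
from ch import *
where()
E
```

```text
t 10.55 strip in channel [-6.915  0.069 -0.014] tilt -0.06 yaw 0.08 F(chan) [10.528  0.835  9.606] w 0.295 q [0.16 0.83 1.37 0.12 1.33 1.81]
```

Floor contact. I let it slide up to near the stop, then release.

>>> servo_tool(increments="-2 0 -0.2 0 0 0 0.1;-4 0 -0.2 0 0 0 0.1;-5.5 0 -0.2 0 0 0 0.1;-5.5 0 -0.2 0 0 0 0.1;-5.5 0 -0.2 0 0 0 0.3;-5.5 0 -0.2 0 0 0 0.5;-5.5 0 -0.2 0 0 0 0.5;-5.5 0 -0.2 0 0 0 0.5;-5.5 0 -0.2 0 0 0 0.5;-5.5 0 -0.2 0 0 0 0.5")

```text
t: 11.38
tool_pos: [618.5, 173.4, 94.9]
tool_rot: [-3.047, 0.203, 0.616]
wrist_force: [0.5, -1.2, 0.1]
width: 0.502
finger_force: 0.0
```

>>> servo_tool(increments="0 0 -20 0 0 0 0.5;0 0 -45 0 0 0 0.5;0 0 -60 0 0 0 0.3;0 0 -60 0 0 0 0;0 0 -60 0 0 0 0;0 0 -60 0 0 0 0;0 0 -60 0 0 0 0;0 0 -60 0 0 0 0")

```text
t: 12.05
tool_pos: [640.7, 170.3, 149.4]
tool_rot: [-3.047, 0.203, 0.619]
wrist_force: [0.6, 0.7, -0.2]
width: 0.002
finger_force: 0.0
```

```bash
python3 snap.py G1; python3 - <<'E'
from ch import *
where()
a=capture("side");b=capture("scene")
w=cv2.imread("pics/G1.png")
r=lambda i:cv2.resize(i,(330,260),interpolation=cv2.INTER_CUBIC)
cv2.imwrite("pics/G.png",np.vstack([w[:330,:],np.hstack([r(a[130:225,200:320]),r(b[160:255,270:390])])[:,50:610]]))
E
```

```text
12.05 [640.7 170.3 149.4] [-3.047  0.203  0.619] -0.0
t 12.1 strip in channel [-1.587  0.15  58.545] tilt -0.06 yaw 0.07 F(chan) [-0.927 -1.244  0.571] w -0.002 q [0.15 0.79 1.29 0.11 1.45 1.82]
```

View pics/G.png

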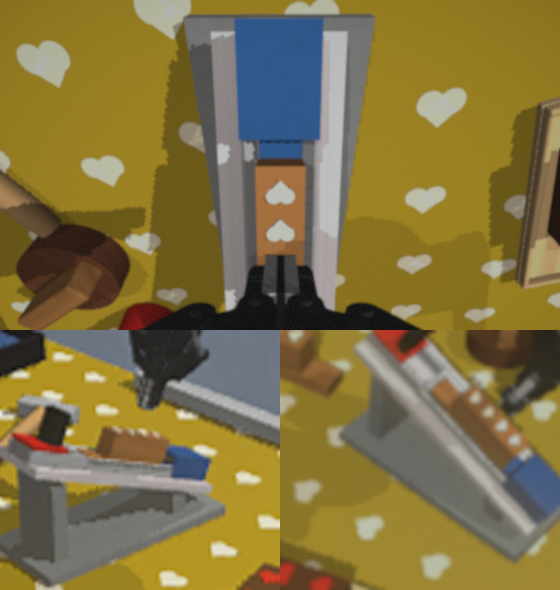

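The strip sits in the channel between the roof (280,140) and the stop, with the rail still open. I now press its tail end flat with shut fingers.

>>> servo_tool(increments="-10 0 10 0 0 0 0;-20 0 22 0 0 0 0;-20 0 28 0 0 0 0;-20 0 29 0 0 0 0;-20 0 30 0 0 0 0;-20 0 31 0 0 0 0;-20 0 31 0 0 0 0")

```text
t: 12.78
tool_pos: [611.9, 174.3, 129.6]
tool_rot: [-3.047, 0.203, 0.615]
wrist_force: [0.1, 1.1, -0.6]
width: -0.002
finger_force: 0.0
```

```bash
python3 - <<'E'
from ch import *
where(g=np.zeros(3))
E
```

```text
t 12.78 strip in channel [14.943 -0.127 47.489] tilt -0.17 yaw 0.06 F(chan) [-0.176 -1.089 -0.597] w -0.002 q [0.16 0.77 1.38 0.12 1.37 1.82]
```

>>> servo_tool(increments="0 0 0.7 0 0 0 0;0 0 1.4 0 0 0 0;0 0 2 0 0 0 0;0 0 2.4 0 0 0 0;0 0 2.4 0 0 0 0;0 0 2.4 0 0 0 0")

```text
t: 13.28
tool_pos: [611.1, 174.4, 128.2]
tool_rot: [-3.047, 0.203, 0.614]
wrist_force: [2.4, -0.8, 8.9]
width: 0.0
finger_force: 4.6
```

```bash
python3 - <<'E'
from ch import *
where(g=np.zeros(3))
E
```

```text
t 13.28 strip in channel [15.17  -0.16  45.969] tilt -0.23 yaw 0.07 F(chan) [1.212 0.467 9.112] w 0.0 q [0.16 0.77 1.39 0.12 1.37 1.82]
```

>>> servo_tool(increments="0 0 0.5 0 0 0 0;0 0 0.9 0 0 0 0;0 0 0.9 0 0 0 0;0 0 0.9 0 0 0 0;0 0 -10 0 0 0 0;0 0 -40 0 0 0 0.3;0 0 -60 0 0 0 0.7;0 0 -60 0 0 0 0.7;0 0 -60 0 0 0 0.7")

```text
t: 14.03
tool_pos: [634.5, 171.4, 183.7]
tool_rot: [-3.047, 0.203, 0.612]
wrist_force: [0.1, 0.1, -0.6]
width: 0.56
finger_force: 0.0
```

```bash
python3 - <<'E'
from ch import *
import pickle
where(g=np.zeros(3))
for n in("A1",):
    c=pickle.load(open(n+".pkl","rb"))
    for r in(60,72): print(r,[proj(c,O+C@np.array([60+r+dx,dy,z])) for dx,dy,z in((-8,0,62),(8,0,62),(-8,15,62),(-8,-15,62),(-13,0,22))])
i=cv2.imread("pics/A1.png");h=cv2.cvtColor(i,cv2.COLOR_BGR2HSV)
m=cv2.inRange(h,(0,0,0),(180,255,45));m[:, :150]=0;m[130:]=0;m[:60]=0;m[:,220:]=0
print(cv2.boundingRect(max(cv2.findContours(m,cv2.RETR_EXTERNAL,2)[0],key=cv2.contourArea)))
s=get_state()
for x,z in((132,110),(132,32)): print(*inc(x,z,0,0,s,np.zeros(3)))
a=capture("side");cv2.imwrite("pics/H.png",a)
E
```

```text
t 14.03 strip in channel [ 15.134  -0.288 106.286] tilt -0.27 yaw 0.07 F(chan) [-0.337 -0.131 -0.465] w 0.56 q [0.16 0.75 1.28 0.11 1.49 1.83]
60 [array([200.778,  94.965]), array([182.519,  92.263]), array([199.636, 112.111]), array([201.952,  77.342]), array([198.557,  95.155])]
72 [array([187.158,  92.95 ]), array([168.294,  90.158]), array([186.185, 110.398]), array([188.159,  75.007]), array([186.387,  93.362])]
(172, 75, 22, 35)
[-116.8    0.1   -4.3] [-0.    -0.005  0.001]
[-117.2    0.1   73.7] [-0.    -0.005  0.001]
```

>>> servo_tool(increments="-40 0 -4 0 0 0 0.75;-80 0 -4 0 -0.005 0 0.75;-113 0 -4 0 -0.005 0 0.75;-113 0 10 0 -0.005 0 0.75;-113 0 40 0 -0.005 0 0.75;-113 0 60 0 -0.005 0 0.75;-113 0 73 0 -0.005 0 0.75;-113 0 73 0 -0.005 0 0.75;-113 0 73 0 -0.005 0 0.75;-113 0 73 0 -0.005 0 0.75")

```text
t: 14.92
tool_pos: [502.6, 189.0, 159.6]
tool_rot: [-3.045, 0.203, 0.623]
wrist_force: [0.0, -0.5, -0.1]
width: 0.755
finger_force: 0.0
```

```bash
python3 - <<'E'
from ch import *
where(g=np.zeros(3))
E
```

```text
t 14.92 strip in channel [128.205  -0.051  32.049] tilt 0.13 yaw 0.07 F(chan) [-0.118  0.542 -0.09 ] w 0.755 q [0.21 0.61 1.64 0.14 1.28 1.85]
```

>>> servo_tool(increments="0 0 0 0 0 0 0.2;0 0 0 0 0 0 0.2;0 0 0 0 0 0 0.2;0 0 0 0 0 0 0.2;0 0 0 0 0 0 0.2;0 0 0 0 0 0 0.2;8 0 0 0 0 0 0.2;16 0 0 0 0 0 0.2;24 0 0 0 0 0 0.2;32 0 0 0 0 0 0.2;40 0 0 0 0 0 0.2;47 0 0 0 0 0 0.2;53 0 0 0 0 0 0.2;58 0 0 0 0 0 0.2;58 0 0 0 0 0 0.2;58 0 0 0 0 0 0.2")

```text
t: 16.25
tool_pos: [556.4, 182.0, 136.9]
tool_rot: [-3.045, 0.203, 0.62]
wrist_force: [5.7, 0.7, 4.6]
width: 0.34
finger_force: 59.6
```

```bash
python3 - <<'E'
from ch import *
where(g=np.zeros(3))
E
```

```text
t 16.25 strip in channel [69.336 -0.334 32.389] tilt 0.01 yaw 0.07 F(chan) [-3.341 -1.505  6.425] w 0.34 q [0.19 0.7  1.52 0.13 1.3  1.83]
```

>>> servo_tool(increments="3 0 0 0 0 0 0.2;6 0 0 0 0 0 0.2;8 0 0 0 0 0 0.2;9 0 0 0 0 0 0.2;10 0 0 0 0 0 0.2;10.5 0 0 0 0 0 0.2;10.5 0 0 0 0 0 0.2")

```text
t: 16.83
tool_pos: [563.0, 181.1, 134.0]
tool_rot: [-3.044, 0.202, 0.628]
wrist_force: [-10.9, 3.1, 22.5]
width: 0.343
finger_force: 60.8
```

```bash
python3 - <<'E'
from ch import *
where(g=np.zeros(3))
E
```

```text
t 16.83 strip in channel [62.075 -0.338 32.343] tilt 0.33 yaw 0.09 F(chan) [19.121 -1.568 16.304] w 0.343 q [0.18 0.71 1.5  0.13 1.32 1.83]
```

The force rose at the expected end stop. I release and retreat upward.

>>> servo_tool(increments="-0.5 0 -0.8 0 0 0 0.2;-0.5 0 -0.8 0 0 0 0.5;-0.5 0 -0.8 0 0 0 0.75;-0.5 0 -0.8 0 0 0 0.75;-0.5 0 -0.8 0 0 0 0.75;-0.5 0 -0.8 0 0 0 0.75;-0.5 0 -30 0 0 0 0.75;-0.5 0 -70 0 0 0 0.75;-0.5 0 -110 0 0 0 0.75;-20 0 -150 0 0 0 0.75;-20 0 -150 0 0 0 0.75;-20 0 -150 0 0 0 0.75;-20 0 -150 0 0 0 0.75")

```text
t: 17.92
tool_pos: [604.7, 175.2, 277.9]
tool_rot: [-3.045, 0.203, 0.623]
wrist_force: [-0.7, 0.2, -0.9]
width: 0.751
finger_force: 0.0
```

```bash
python3 snap.py K1; python3 - <<'E'
from ch import *
import pickle
where(g=np.zeros(3))
c=pickle.load(open("K1.pkl","rb"));sc=cam("scene");sd=cam("side")
w=cv2.imread("pics/K1.png");a=capture("scene");b=capture("side");cv2.imwrite("pics/K_sc.png",a);cv2.imwrite("pics/K_sd.png",b)
P=lambda x,yy,z:O+C@np.array([x,yy,z])
def red(i,cc,name):
    h=cv2.cvtColor(i,cv2.COLOR_BGR2HSV);m=cv2.inRange(h,(0,150,60),(8,255,255))|cv2.inRange(h,(172,150,60),(180,255,255))
    p=proj(cc,P(72,0,22));k=np.zeros_like(m);cv2.circle(k,tuple(int(v) for v in p),60 if name=="wrist" else 28,255,-1)
    cs=cv2.findContours(m&k,cv2.RETR_EXTERNAL,2)[0];print(name,"red",[cv2.boundingRect(q) for q in cs if cv2.contourArea(q)>8],"pred end x97:",proj(cc,P(97,0,22)),"47:",proj(cc,P(47,0,22)))
for i,cc,n in((w,c,"wrist"),(a,sc,"scene"),(b,sd,"side")): red(i,cc,n)
# hearts heights via roof gap: nose/shoulder line along channel centre
h=cv2.cvtColor(w,cv2.COLOR_BGR2HSV)
for x,z in((-61,29),(-49,46),(41,46),(52,62),(68,62),(97,22)): print(x,z,proj(c,P(x,0,z)))
u0,v0=proj(c,P(-100,0,29));u1,v1=proj(c,P(110,0,30))
out=[]
for t in np.linspace(0,1,60):
    u,v=int(u0+(u1-u0)*t+9),int(v0+(v1-v0)*t)
    if 0<=v<420 and 0<=u<560: out.append((v,*[int(q) for q in h[v,u]]))
print(out)
E
```

```text
17.9167 [604.7 175.2 277.9] [-3.045  0.203  0.623] 0.02
t 17.97 strip in channel [ 79.654   0.04  180.322] tilt 0.22 yaw 0.06 F(chan) [ 1.624 -0.62  -0.274] w 0.755 q [0.17 0.64 1.27 0.12 1.62 1.85]
wrist red [(256, 157, 48, 54)] pred end x97: [279.826 211.306] 47: [279.882 157.426]
scene red [(319, 169, 18, 18), (315, 149, 13, 12)] pred end x97: [322.393 171.312] 47: [333.256 183.218]
side red [(239, 170, 19, 7)] pred end x97: [242.334 170.49 ] 47: [253.998 171.784]
-61 29 [280.035  19.448]
-49 46 [280.049  31.708]
41 46 [279.919 153.984]
52 62 [279.926 170.712]
68 62 [279.904 190.712]
97 22 [279.826 211.306]
[(1, 107, 171, 127), (6, 107, 169, 128), (10, 107, 167, 127), (15, 107, 171, 127), (19, 107, 159, 82), (24, 107, 157, 70), (28, 107, 168, 117), (33, 14, 153, 157), (37, 15, 158, 152), (42, 14, 158, 155), (46, 14, 157, 154), (51, 12, 15, 167), (55, 120, 3, 175), (60, 13, 133, 151), (64, 14, 158, 155), (69, 14, 161, 155), (73, 14, 159, 154), (78, 12, 86, 158), (82, 30, 1, 173), (87, 13, 19, 163), (91, 15, 154, 152), (96, 14, 156, 152), (100, 15, 158, 152), (105, 15, 157, 151), (109, 15, 18, 171), (114, 12, 7, 172), (118, 14, 127, 135), (123, 14, 155, 148), (127, 15, 160, 148), (132, 15, 159, 146), (137, 18, 15, 169), (141, 23, 12, 173), (146, 14, 157, 145), (150, 14, 159, 144), (155, 14, 160, 129), (159, 1, 219, 175), (164, 179, 201, 81), (168, 98, 57, 18), (173, 130, 23, 34), (177, 0, 8, 33), (182, 140, 26, 30), (186, 120, 17, 30), (191, 0, 206, 168), (195, 2, 217, 175), (200, 1, 213, 175), (204, 1, 212, 176), (209, 1, 207, 176), (213, 3, 23, 122), (218, 9, 15, 119), (222, 9, 17, 103), (227, 0, 14, 94)]
```

The red plate spans rows 157–211 against 157.4–211.3 predicted for a closed rail, and the block's edges fall where home puts them. Handing in.

```bash
python3 -c "
from station import *
print(sign_off())"
```

```text
the job is handed in; nothing more can be done
None
```

The border block is home and flat in the channel, nose under the roof, with the red rail closed over its tail. My last images agree with that to about 1 mm; I handed the job in at about 18 s and got no verdict back.

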